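# Trim bar into the tipping cradle, heavy end on red

## Robot

A 6-joint arm with a two-finger parallel gripper is mounted at the origin on the work surface. World frame = base frame: x ahead of the robot, y to its left, z up, the work surface at z = 0. Lengths are in m, angles in degrees, forces in N, time in s.
With the tool pointing down it reaches from about 0.375 to 0.9 m from the base axis. Payload 3.1 kg.
Tool frame: the origin (TCP) lies midway between the tips of the shut fingers; the grasp point (between the pads) lies bot.hold_point_z behind it (bot.hold_point_z is the distance from the TCP to the grasp point, in m); z points along the fingers, y is the direction in which the jaws open and shut (so a half turn about z gives the same grasp; the last joint's range is limited). The gripper opens to 87 mm and grips with 3 to 60 N. Pads are 19 mm wide; open, the fingers measure 117 mm over their backs; the gripper's body (75 mm by 190 mm) begins 51 mm behind the grasp point.
Start: joints at [59.502, 30.224, 82.088, -0, 67.689, -10.227], TCP at [0.216, 0.586, 0.223] pointing down, gripper open.
Joint ranges: [-176.69, 176.69], [-43.24, 126.21], [12.49, 139.97], [-82, 262], [0, 151.66], [-163.58, 163.58]. Speed limits (degrees/s): [159.86, 159.86, 180, 180, 180, 180].

## Interface

Orientations are given as a 3x3 rotation matrix whose columns are the frame's x, y, z axes.
In Python, from rig import bot, vision, hand_in gives the robot as it stands. The module is installed in compiled form; this text tells all that it offers.
- The arm moves only by the shell command python3 -m handwheel 'ROWS'. ROWS is JSON, a list of rows, each an object of numbers: "hand": the gripper's target within -1 to 1 (fully open at 1, half-way at 0, shut at -1); "dx", "dy", "dz": the shift along the world's x, y, z in cm; "wx", "wy", "wz": the turn, a rotation vector about the world's x, y, z in rad. In form: [{"hand": .., "dx": .., "dy": .., "dz": .., "wx": .., "wy": .., "wz": ..}, ...]. A call has 1 to 10 rows; each row shifts and turns the commanded pose from where the row before left it; what a row does not reach is not made up. A row lasts 1/10 s, in which the tool goes at most 50 mm and 8.59 degrees, less where a joint would pass 70% of its speed; a pose out of reach is approached as far as the arm can. A call with a gripper value outside its range is refused whole. The fingers move at their own pace and stop on an object; the grip force is fixed at half the most. Time passes only in rows, so rows that do not move let the fingers close. It gives the time, the measured TCP pose, the force and the opening at its end, in the units of the state.
- bot.read_state(): the state, without advancing time (a new reading comes with each control period).
- vision.capture(name): name is "side" or "top" or "wrist"; returns (picture, depth): 420x560x3 uint8, red, green, blue; 420x560 float32, m along the optical axis (not along the pixel's ray), 0 where there is no reading.
- vision.get_calibration(name): a dict with "fx", "fy", "cx", "cy" (pixels), "k1" (the pictures are not rectified: a ray, as slopes to the right and down, at radius r is drawn at 1 + k1 r^2 times it, then the intrinsics apply), "rvec" (rotation vector, rad) and "tvec" (3), from world to camera coordinates, as OpenCV has them. Camera axes: x right, y down, z forward; pixel columns grow to the right and rows downward; lengths in m; the calibration is good to about 2 mm. A picture is of the moment at which its call begins: read the wrist's pose just before it. get_calibration takes no time and is no camera call; for the wrist camera it gives the pose at the moment of the call.
- hand_in(): hands the job in, once; it reports no verdict.
The state is a dict: "time_s": time; "joint_positions": joint angles; "qvel": joint speeds; "tau": joint torques, N m; "position": TCP position; "tcp_rot": TCP orientation; "force": force on the tool from outside, world axes, zero at the start; "moment": the same for the moment, N m; "opening": opening from 0.0 (shut) to 1.0 (fully open).
Only numpy, scipy, OpenCV 4.12 (cv2) and the standard library are available. Lean on these libraries where they do the work, as an engineer would, in place of code of your own. Each camera call takes 0.05 s, during which the arm holds its last target.

## Task

A hidden weight is lodged in one end of the green trim bar, and the two ends look alike. Lift the bar clear of the bench by its yellow swivel lug and see which end hangs low, then set it down (do not drop it) in the tipping cradle, lying flat on the cradle's floor between its end walls, with the heavy end at the red end so that the red end stays tipped down. Let go and leave the wrench, the screwdriver and the slotted clamp alone.

Things in the scene. Friction and masses are not known exactly. Their poses are not given: they have to be found in the camera images.
- bar: Green bar, black cap at each end, 180 (x) x 32 (y) x 36 mm high, 0.61-0.77 kg, lug up. Origin: centre of underside. Both ends look alike; a steel weight of 0.35-0.51 kg sits 44 mm from the middle towards +x or -x, by chance, fixed through a run. Only lifting tells: held by the lug, the bar swivels and the heavy end hangs low, up to 0.18 rad (the swivel's stop).
- lug_grip (a point): Grip point on the yellow lug, an upright plate on the bar's middle: 34 mm along the bar (x), 14 mm thick (y), top 56 mm above the bar's top. The point lies 35 mm above the bar's top, mid plate; pinch across the 14 mm. It swivels +-0.18 rad about a cross pin (y) at the bar's top; a light spring keeps it upright while the bar lies. z: up the lug.
- cradle_mid (a point): Centre of the floor of the cradle's tray, 48 mm above the bench when level; axes turn with the tray: +x to the RED end, -x to the white end. Open-topped tray, inside 212 (x) x 44 mm (y); end walls, and side walls along the last 50 mm at each end, are 20 mm high, 6 mm thick. It rocks about a cross pin 10 mm below this point; base 170 x 90 mm, fixed.
- rocker (a joint): Tip of the cradle's tray in rad: 0 level, +0.14 red end down on its stop, -0.14 white end down on its stop. Slight friction holds the empty tray where it was left; the bar's heavy end takes it to the stop.
- wrench: Steel wrench 150 mm long lying on the bench, to be left alone. Origin: underside, near mid length; x along it.
- screwdriver: Screwdriver 170 mm long lying on the bench, to be left alone. Origin: underside, near mid length; x along it.
- clamp: Slotted aluminium clamp bar 85 x 32 x 14 mm on the bench, to be left alone. Origin: centre of its underside; x along it.
There are look-alikes about, which are no part of the job. Of the things shaped like the bar, the green one is meant. What is shaped like the part that bears cradle_mid but pink is not meant.

How it is judged:
By the outcome, as a careful person would: the job done as asked, in the order asked, and still so for the second after the job is handed in, with the robot touching nothing.
It also fails if it takes over 48 s, if anything falls off the work surface, if the arm or the gripper's body presses on something with over 40 N, if the wrist force passes 120 N, or if a joint passes its speed limit or range.

## Working session

There is one attempt and no reset: what is moved stays moved. The work goes in short steps, Python scripts to look and compute and a shell command to move; the robot and the scene stay as the last step left them, time stands still between calls to the robot, and variables do not carry over. Pictures are saved under pics/ and viewed, and the job is handed in when it is done.

```bash
mkdir -p pics; ls; python3 - <<'E'
from rig import bot, vision
import cv2
print(bot.read_state(), bot.hold_point_z)
for n in ("side","top","wrist"):
    p,d=vision.capture(n); cv2.imwrite(f"pics/{n}0.png",p[:,:,::-1])
    import numpy as np; np.save(f"pics/{n}0d.npy",d); print(n,vision.get_calibration(n))
E
```

```text
pics
{'time_s': 0.0, 'joint_positions': array([ 5.94997455e+01,  3.02779179e+01,  8.21556903e+01, -7.72304957e-04,
        6.76876824e+01, -1.02270375e+01]), 'qvel': array([ 0.04451407,  0.0583552 ,  0.12901843, -0.10021785, -0.09819475,
        0.06999602]), 'tau': array([-3.42121184e-04, -4.40042710e+01, -1.76586270e+01,  6.32057455e-02,
        5.82701562e-02, -1.84221763e-04]), 'position': array([0.21616362, 0.5856628 , 0.22158672]), 'tcp_rot': array([[-9.38052592e-01,  3.46491274e-01, -1.06368130e-03],
       [ 3.46492716e-01,  9.38050877e-01, -1.83032364e-03],
       [ 3.63596002e-04, -2.08549766e-03, -9.99997759e-01]]), 'force': array([-0.00193745, -0.92907514, -0.56643516]), 'moment': array([-0.03216674,  0.03901155, -0.00590397]), 'opening': 1.00263325979797} 0.0187
side {'fx': 385.8080642772358, 'fy': 385.8080642772358, 'cx': 274.90505588484865, 'cy': 202.68668065190718, 'k1': -0.007419330900590487, 'rvec': array([ 2.16597891, -0.09656427,  0.05301662]), 'tvec': array([-0.49655266,  0.09546636,  0.83221862])}
top {'fx': 507.40584511519285, 'fy': 507.40584511519285, 'cx': 284.9107533143898, 'cy': 210.24812913979878, 'k1': -0.07596697126429273, 'rvec': array([ 2.15474323, -2.12941555,  0.16113742]), 'tvec': array([0.06377635, 0.49101694, 1.05202614])}
wrist {'fx': 377.9623826695611, 'fy': 377.9623826695611, 'cx': 280.87483586848793, 'cy': 206.284451538157, 'k1': -0.04917511054069153, 'rvec': array([-2.40016896, -1.67184692, -0.21166468]), 'tvec': array([-0.62492789, -0.02982663,  0.38991434])}
```

View pics/top0.png

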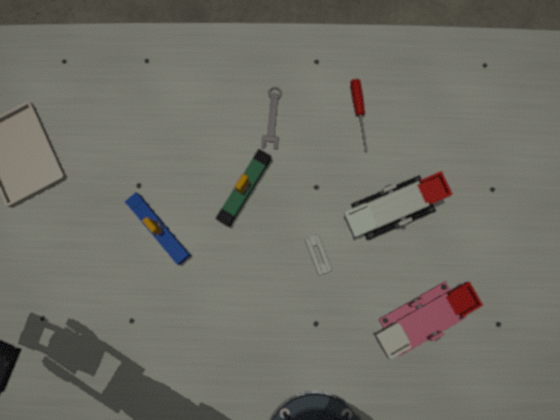

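View pics/side0.png

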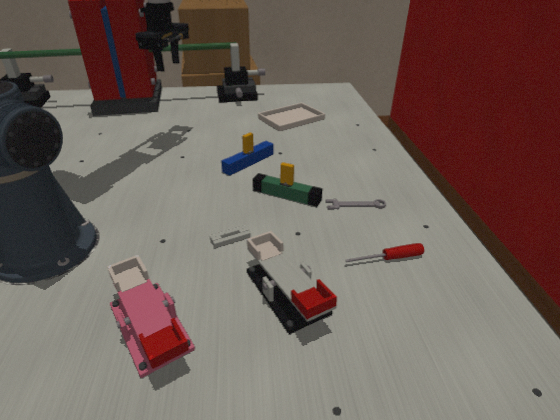

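View pics/wrist0.png

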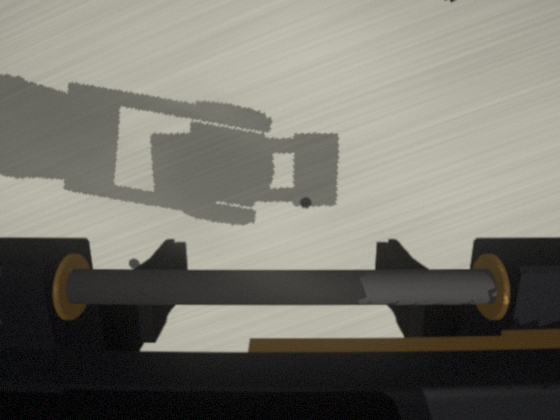

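Top view. The bar could be the green one at (244,188) or the blue look-alike at (158,229); green is the one described. The cradle could be the white/black one at (398,206) or the pink look-alike at (430,320); I take the non-pink one, whose red end is at (434,187) and white end at (359,221). The wrench at (270,145) is close to the bar's upper end.

```bash
cat > h.py <<'E'
import numpy as np, cv2
from rig import bot, vision
def dist(c): return np.array([c['k1'],0,0,0,0.])
def K(c): return np.array([[c['fx'],0,c['cx']],[0,c['fy'],c['cy']],[0,0,1.]])
def norm(c,uv): # 'r' of undistorted ray -> OpenCV model
    return cv2.undistortPoints(np.array(uv,float).reshape(-1,1,2),K(c),dist(c)).reshape(-1,2)
def onplane(c,uv,z):
    n=norm(c,uv); R=cv2.Rodrigues(c['rvec'])[0]; o=-R.T@c['tvec']
    d=np.c_[n,np.ones(len(n))]@R
    return o+d*((z-o[2])/d[:,2])[:,None]
def bydepth(c,uv,dep):
    n=norm(c,uv); R=cv2.Rodrigues(c['rvec'])[0]
    return (np.c_[n,np.ones(len(n))]*np.array(dep)[:,None]-c['tvec'])@R
def proj(c,P): return cv2.projectPoints(np.array(P,float).reshape(-1,1,3),c['rvec'],c['tvec'],K(c),dist(c))[0].reshape(-1,2)
def mask(p,lo,hi):
    return cv2.inRange(cv2.cvtColor(p,cv2.COLOR_RGB2HSV),np.array(lo),np.array(hi))
def blobs(m,amin=30):
    n,l,s,c=cv2.connectedComponentsWithStats(m)
    return [(l==i,s[i,4],c[i]) for i in range(1,n) if s[i,4]>amin]
E
python3 - <<'E'
from h import *
p=cv2.imread("pics/top0.png")[:,:,::-1].copy(); d=np.load("pics/top0d.npy"); c=vision.get_calibration("top")
for nm,lo,hi in [("green",(60,80,20),(90,255,255)),("yellow",(12,150,80),(28,255,255)),("red",(0,150,80),(5,255,255)),("red2",(172,150,80),(180,255,255))]:
    for m,a,ce in blobs(mask(p,lo,hi)):
        v,u=np.nonzero(m); P=bydepth(c,np.c_[u,v],d[m])
        print(nm,a,ce.round(1),P.mean(0).round(4),"zmin/max",np.percentile(P[:,2],[5,50,95]).round(3))
        r=cv2.minAreaRect(np.c_[u,v].astype(np.float32)); print("   ",r)
ims=[cv2.resize(p[130:250,190:470],None,fx=2.8,fy=2.8,interpolation=cv2.INTER_CUBIC)]
cv2.imwrite("pics/crop.png",ims[0][:,:,::-1])
s=cv2.imread("pics/side0.png"); cv2.imwrite("pics/crops.png",cv2.resize(s[140:340,210:410],None,fx=3,fy=3,interpolation=cv2.INTER_CUBIC))
# depth profile around
for n,uv in [("tray white",(359,221)),("red",(434,187)),("tray mid",(398,206)),("tray w2",(375,212)),("tray r2",(415,198))]:
    print(n,bydepth(c,[uv],[d[uv[1],uv[0]]]).round(4))
E
```

```text
green 676 [244.2 187.9] [0.5388 0.1583 0.035 ] zmin/max [0.022 0.034 0.038]
    ((244.088623046875, 187.0440216064453), (14.928898811340332, 60.64126205444336), 32.125)
yellow 102 [241.4 181.5] [0.5414 0.16   0.0887] zmin/max [0.082 0.09  0.093]
    ((241.29409790039062, 181.67645263671875), (6.345447540283203, 16.29236602783203), 30.963754653930664)
yellow 93 [149.9 224.5] [0.4482 0.3423 0.1009] zmin/max [0.085 0.09  0.094]
    ((150.00001525878906, 224.50003051757812), (14.849241256713867, 6.363960266113281), 45.0)
red 264 [357.3  96.4] [ 0.7539 -0.0906  0.0268] zmin/max [0.018 0.023 0.027]
    ((357.2947998046875, 96.46070861816406), (33.767826080322266, 9.185378074645996), 82.40535736083984)
red 599 [434.  188.1] [ 0.5377 -0.2465  0.0625] zmin/max [0.052 0.057 0.077]
    ((434.0666198730469, 187.7039794921875), (25.920394897460938, 26.87843894958496), 64.79888153076172)
red 594 [463.  299.6] [ 0.3039 -0.302   0.0584] zmin/max [0.045 0.049 0.068]
    ((463.6029357910156, 299.8382568359375), (27.439773559570312, 27.268274307250977), 59.03623962402344)
tray white [[ 0.4684 -0.089   0.0406]]
red [[ 0.542  -0.2495  0.0532]]
tray mid [[ 0.501  -0.1724  0.0455]]
tray w2 [[ 0.4873 -0.1226  0.0464]]
tray r2 [[ 0.5176 -0.2077  0.0529]]
```

```bash
sleep 0
```

```text
(no output)
```

View pics/crop.png

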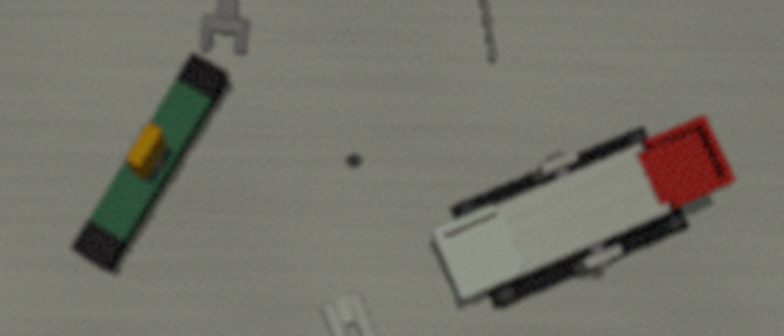

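View pics/crops.png

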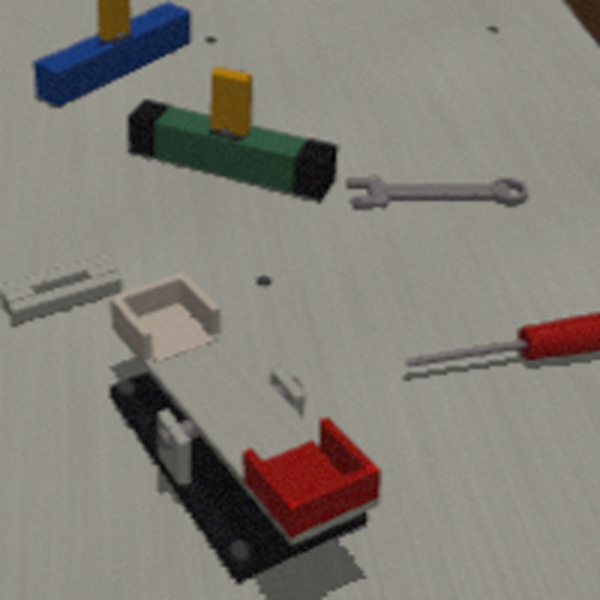

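```bash
python3 - <<'E'
from h import *
p=cv2.imread("pics/top0.png")[:,:,::-1].copy(); c=vision.get_calibration("top"); d=np.load("pics/top0d.npy")
# bar ends incl. caps: dark region
hsv=cv2.cvtColor(p,cv2.COLOR_RGB2HSV)
roi=np.zeros(d.shape,np.uint8); roi[140:235,205:285]=1
# top-of-bar pixels by depth
v,u=np.nonzero(roi); P=bydepth(c,np.c_[u,v],d[v,u])
s=(P[:,2]>0.027)&(P[:,2]<0.045); Q=P[s]
r=cv2.minAreaRect(Q[:,:2].astype(np.float32)); print("bar top depth rect",r)
x=Q[:,:2]-Q[:,:2].mean(0); w,V=np.linalg.eigh(np.cov(x.T)); print("yaw",np.degrees(np.arctan2(V[1,1],V[0,1])),Q.mean(0))
s=(P[:,2]>0.085)&(P[:,2]<0.1); L=P[s]; print("lug top",L.mean(0), cv2.minAreaRect(L[:,:2].astype(np.float32)))
# dark/green mask contour -> plane z=.036
m=((hsv[:,:,2]<60)|((hsv[:,:,0]>60)&(hsv[:,:,0]<90)&(hsv[:,:,1]>80))).astype(np.uint8)*roi
for b,a,ce in blobs(m,200):
    v,u=np.nonzero(b); X=onplane(c,np.c_[u,v],0.036)[:,:2]; print("mask",a,cv2.minAreaRect(X.astype(np.float32)))
ye=[b for b in blobs(mask(p,(12,150,80),(28,255,255))) if b[2][0]>200][0]
v,u=np.nonzero(ye[0]); X=onplane(c,np.c_[u,v],0.092)[:,:2]; print("lug plane",X.mean(0))
# tray by depth
roi[:]=0; roi[160:250,330:465]=1
v,u=np.nonzero(roi); P=bydepth(c,np.c_[u,v],d[v,u]); s=P[:,2]>0.03; Q=P[s]
h=hsv[v,u][s]; bright=(h[:,2]>100)
Q=Q[bright]; h=h[bright]
r=cv2.minAreaRect(Q[:,:2].astype(np.float32)); print("tray rect",r,cv2.boxPoints(r).round(4).tolist())
# floor slope
x=Q[:,:2]; 
ax=np.array([0.542-0.4684,-0.2495+0.089]); ax/=np.linalg.norm(ax)
print("axis yaw",np.degrees(np.arctan2(ax[1],ax[0])))
t=(x-np.array(r[0]))@ax; 
for lo in np.arange(-.12,.12,.015):
    k=(t>lo)&(t<lo+.015)
    if k.any(): print(round(lo+.0075,4),k.sum(),np.percentile(Q[k,2],[10,30,50,70,90]).round(4))
E
```

```text
bar top depth rect ((0.5417327284812927, 0.16177330911159515), (0.03376685455441475, 0.18151645362377167), 59.79934310913086)
yaw 149.9248560236796 [0.54001323 0.1612019  0.03493292]
lug top [0.54127355 0.16156872 0.09030681] ((0.5419030785560608, 0.16203203797340393), (0.014121164567768574, 0.03303533419966698), 60.01057434082031)
mask 1175 ((0.539013683795929, 0.1579904556274414), (0.03697711601853371, 0.17946463823318481), 59.8516845703125)
lug plane [0.54069104 0.1597428 ]
tray rect ((0.46193012595176697, -0.08916790783405304), (0.08912390470504761, 0.4048384428024292), 28.589237213134766) [[0.32589998841285706, 0.06719999760389328], [0.5196999907493591, -0.2881999909877777], [0.5978999733924866, -0.24560000002384186], [0.4041999876499176, 0.10989999771118164]]
axis yaw -65.365373303565
-0.0225 83 [0.0531 0.0553 0.0562 0.0575 0.0589]
-0.0075 174 [0.0362 0.0378 0.0392 0.0421 0.0574]
0.0075 187 [0.0371 0.0392 0.0408 0.0423 0.0591]
0.0225 183 [0.0388 0.0403 0.0418 0.0433 0.0595]
0.0375 176 [0.0397 0.0411 0.042  0.0429 0.045 ]
0.0525 183 [0.0397 0.0414 0.0428 0.044  0.0453]
0.0675 187 [0.0418 0.0433 0.0445 0.0455 0.0469]
0.0825 216 [0.0434 0.0448 0.0459 0.0466 0.0482]
0.0975 231 [0.044  0.046  0.0472 0.0483 0.05  ]
0.1125 186 [0.046  0.0474 0.0485 0.0496 0.0512]
```

```bash
python3 - <<'E'
from h import *
p=cv2.imread("pics/top0.png")[:,:,::-1].copy(); c=vision.get_calibration("top"); d=np.load("pics/top0d.npy")
hsv=cv2.cvtColor(p,cv2.COLOR_RGB2HSV)
roi=np.zeros(d.shape,np.uint8); roi[165:245,340:458]=1
v,u=np.nonzero(roi); P=bydepth(c,np.c_[u,v],d[v,u]); h=hsv[v,u]
s=(P[:,2]>0.03)&(P[:,2]<.09)&(h[:,2]>90)&(d[v,u]>0); Q=P[s]
m=np.zeros_like(roi); m[v[s],u[s]]=255; m=cv2.morphologyEx(m,cv2.MORPH_OPEN,np.ones((5,5)))
b=max(blobs(m,200),key=lambda b:b[1])[0]; v,u=np.nonzero(b); Q=bydepth(c,np.c_[u,v],d[b])
r=cv2.minAreaRect(Q[:,:2].astype(np.float32)); print(r,cv2.boxPoints(r).round(4).tolist())
ct=np.array(r[0]); 
e=cv2.boxPoints(r); L=[(e[1]-e[0]),(e[2]-e[1])]; ax=max(L,key=np.linalg.norm); ax=ax/np.linalg.norm(ax)
if ax[0]<0: ax=-ax
print("yaw",np.degrees(np.arctan2(ax[1],ax[0])))
t=(Q[:,:2]-ct)@ax; w=(Q[:,:2]-ct)@np.array([-ax[1],ax[0]])
for lo in np.arange(-.12,.12,.015):
    k=(t>lo)&(t<lo+.015)&(abs(w)<.015)
    if k.any(): print(round(lo+.0075,4),k.sum(),np.percentile(Q[k,2],[10,50,90]).round(4))
k=(abs(t)<.08)&(abs(w)<.015); print(np.polyfit(t[k],Q[k,2],1))
# side view check: red and white patches
k=abs(w)<.06
for sgn in (1,-1):
  kk=(t*sgn>.06)&(t*sgn<.1); print("w extents",np.percentile(w[kk],[1,99]))
cs=vision.get_calibration("side"); print(proj(cs,[[*ct,.048],[*(ct+.1*ax),.058],[*(ct-.1*ax),.038],[.5417,.1615,.092]]))
E
```

```text
((0.5037373304367065, -0.16592969000339508), (0.05979521945118904, 0.2207193225622177), 22.981462478637695) [[0.43309998512268066, -0.07599999755620956], [0.5192999839782715, -0.2791999876499176], [0.574400007724762, -0.25589999556541443], [0.48820000886917114, -0.05270000174641609]]
yaw -67.01853
-0.1125 38 [0.0522 0.0561 0.0586]
-0.0975 79 [0.0358 0.0382 0.0417]
-0.0825 98 [0.0367 0.0393 0.0417]
-0.0675 100 [0.0382 0.0405 0.0433]
-0.0525 96 [0.0396 0.0417 0.0443]
-0.0375 97 [0.0394 0.0424 0.0448]
-0.0225 97 [0.0412 0.044  0.0466]
-0.0075 99 [0.0431 0.0454 0.048 ]
0.0075 101 [0.0448 0.0469 0.0494]
0.0225 93 [0.0458 0.0483 0.0509]
0.0375 99 [0.0461 0.0498 0.0518]
0.0525 97 [0.0486 0.0518 0.0541]
0.0675 101 [0.0502 0.0534 0.0561]
0.0825 100 [0.0527 0.0552 0.058 ]
0.0975 94 [0.0544 0.0575 0.0593]
0.1125 31 [0.0545 0.0578 0.0606]
[0.09430009 0.04642039]
w extents [-0.02804697  0.02399385]
w extents [-0.02963976  0.0255965 ]
[[285.88332362 270.31070687]
 [316.21534191 304.1367039 ]
 [261.60698017 243.22971308]
 [286.4687821  163.16383296]]
```

```bash
python3 -m handwheel '[{"hand":1,"dx":2.5,"dy":-3.2,"wz":-0.0174},{"hand":1,"dx":2.5,"dy":-3.2,"wz":-0.0174},{"hand":1,"dx":2.5,"dy":-3.2,"wz":-0.0174},{"hand":1,"dx":2.5,"dy":-3.2,"wz":-0.0174},{"hand":1,"dx":2.5,"dy":-3.2,"wz":-0.0174},{"hand":1,"dx":2.5,"dy":-3.2,"wz":-0.0174},{"hand":1,"dx":2.5,"dy":-3.2,"wz":-0.0174},{"hand":1,"dx":2.5,"dy":-3.2,"wz":-0.0174},{"hand":1,"dx":2.5,"dy":-3.2,"wz":-0.0174},{"hand":1,"dx":2.5,"dy":-3.2,"wz":-0.0174}]'
python3 -m handwheel '[{"hand":1,"dx":2.5,"dy":-3.2},{"hand":1,"dx":2.5,"dy":-3.2},{"hand":1,"dx":2.0,"dy":-2.5},{"hand":1,"dx":0.5,"dy":-1.5},{"hand":1},{"hand":1}]'
python3 - <<'E'
from h import *
c=vision.get_calibration("wrist"); p,d=vision.capture("wrist"); s=bot.read_state()
print(s['position'],s['tcp_rot'].round(4),s['joint_positions'].round(1))
cv2.imwrite("pics/w1.png",p[:,:,::-1])
for b,a,ce in blobs(mask(p,(12,120,60),(30,255,255)),100):
    v,u=np.nonzero(b); P=bydepth(c,np.c_[u,v],d[b]); print("yel",a,ce,P.mean(0),np.percentile(P[:,2],[5,50,95]))
    k=(P[:,2]>.085)&(P[:,2]<.1)
    if k.sum()>20: print(cv2.minAreaRect(P[k,:2].astype(np.float32)))
E
```

```text
[0.2162925  0.58591682 0.22195393] [[-9.381e-01  3.465e-01 -7.000e-04]
 [ 3.465e-01  9.381e-01 -1.100e-03]
 [ 2.000e-04 -1.300e-03 -1.000e+00]] [ 59.5  30.3  82.1   0.   67.7 -10.2]
yel 1104 [ 66.16847826 287.08061594] [0.17116797 0.55292357 0.30928598] [0.30253419 0.30999073 0.31313716]
yel 1088 [495.92830882 287.49448529] [0.20395272 0.64173934 0.30943974] [0.30248077 0.30998009 0.31297195]
yel 4027 [416.92326794 342.94710703] [0.20312106 0.62046777 0.31995043] [0.31698016 0.31980397 0.32194378]invalid input
invalid input
```

View pics/w1.png

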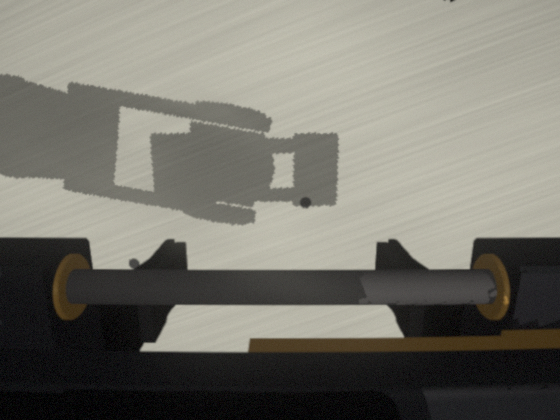

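The moves were refused, so the arm has not moved. Rows probably need all seven keys, and I'll supply them all.

```bash
python3 -m handwheel '[{"hand":1,"dx":2.5,"dy":-3.2,"dz":0,"wx":0,"wy":0,"wz":-0.0174},{"hand":1,"dx":2.5,"dy":-3.2,"dz":0,"wx":0,"wy":0,"wz":-0.0174},{"hand":1,"dx":2.5,"dy":-3.2,"dz":0,"wx":0,"wy":0,"wz":-0.0174},{"hand":1,"dx":2.5,"dy":-3.2,"dz":0,"wx":0,"wy":0,"wz":-0.0174},{"hand":1,"dx":2.5,"dy":-3.2,"dz":0,"wx":0,"wy":0,"wz":-0.0174},{"hand":1,"dx":2.5,"dy":-3.2,"dz":0,"wx":0,"wy":0,"wz":-0.0174},{"hand":1,"dx":2.5,"dy":-3.2,"dz":0,"wx":0,"wy":0,"wz":-0.0174},{"hand":1,"dx":2.5,"dy":-3.2,"dz":0,"wx":0,"wy":0,"wz":-0.0174},{"hand":1,"dx":2.5,"dy":-3.2,"dz":0,"wx":0,"wy":0,"wz":-0.0174},{"hand":1,"dx":2.5,"dy":-3.2,"dz":0,"wx":0,"wy":0,"wz":-0.0174}]'
```

```text
time_s: 1.2
position: [0.4673, 0.2649, 0.2225]
tcp_rot: [[-0.864, 0.504, -0.0], [0.504, 0.864, 0.0], [0.0, 0.0, -1.0]]
force: [0.8, -0.0, 0.0]
opening: 0.999
```

```bash
python3 -m handwheel '[{"hand":1,"dx":2.5,"dy":-3.4,"dz":0,"wx":0,"wy":0,"wz":0},{"hand":1,"dx":2.5,"dy":-3.4,"dz":0,"wx":0,"wy":0,"wz":0},{"hand":1,"dx":1.8,"dy":-2.6,"dz":-1,"wx":0,"wy":0,"wz":0},{"hand":1,"dx":0.7,"dy":-1.0,"dz":-2,"wx":0,"wy":0,"wz":0},{"hand":1,"dx":0,"dy":0,"dz":-1,"wx":0,"wy":0,"wz":0},{"hand":1,"dx":0,"dy":0,"dz":0,"wx":0,"wy":0,"wz":0}]'
python3 - <<'E'
from h import *
c=vision.get_calibration("wrist"); p,d=vision.capture("wrist"); s=bot.read_state()
print(s['position'],s['tcp_rot'].round(4),s['joint_positions'].round(1))
cv2.imwrite("pics/w2.png",p[:,:,::-1])
for b,a,ce in blobs(mask(p,(12,120,60),(30,255,255)),100):
    v,u=np.nonzero(b); P=bydepth(c,np.c_[u,v],d[b]); print("yel",a,ce,P.mean(0),np.percentile(P[:,2],[5,50,95]))
    k=(P[:,2]>.085)&(P[:,2]<.1)
    if k.sum()>20: print(cv2.minAreaRect(P[k,:2].astype(np.float32)))
E
```

```text
time_s: 1.8
position: [0.5397, 0.1622, 0.1807]
tcp_rot: [[-0.864, 0.504, -0.005], [0.504, 0.864, -0.0], [0.004, -0.003, -1.0]]
force: [-0.0, 0.1, 0.5]
opening: 0.998
[0.54016131 0.16283516 0.18175639] [[-8.641e-01  5.033e-01 -3.000e-03]
 [ 5.033e-01  8.641e-01  1.000e-04]
 [ 2.600e-03 -1.400e-03 -1.000e+00]] [  5.4  28.6  93.2   0.   58.4 -54.4]
yel 1116 [281.04121864 208.72491039] [0.53904572 0.16335736 0.08639265] [0.04930308 0.09156242 0.09296063]
((0.5417240262031555, 0.16134680807590485), (0.013268571346998215, 0.03265263885259628), 60.024410247802734)
yel 1122 [ 66.07219251 287.96256684] [0.48991454 0.137551   0.26853713] [0.26161315 0.26907722 0.27221596]
yel 1116 [495.95609319 288.10035842] [0.53771292 0.21932846 0.26839643] [0.2616023  0.26889787 0.27209458]
yel 4179 [418.034458   342.92940895] [0.53311297 0.19874669 0.27900734] [0.27589094 0.27881483 0.28106041]
```

View pics/w2.png

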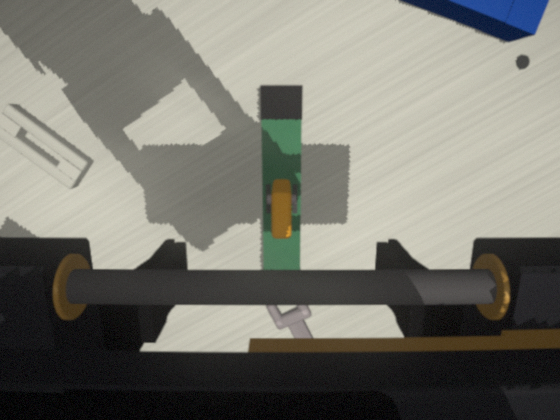

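Wrist view: the green bar is upright in the image, with the lug at (281,209) centred between the fingers. Both cameras put the lug at (0.5417, 0.1615). I'm descending to TCP z≈0.053.

```bash
python3 -m handwheel '[{"hand":1,"dx":0.15,"dy":-0.15,"dz":-2.5,"wx":0,"wy":0,"wz":0},{"hand":1,"dx":0,"dy":0,"dz":-3,"wx":0,"wy":0,"wz":0},{"hand":1,"dx":0,"dy":0,"dz":-3,"wx":0,"wy":0,"wz":0},{"hand":1,"dx":0,"dy":0,"dz":-2.5,"wx":0,"wy":0,"wz":0},{"hand":1,"dx":0,"dy":0,"dz":-1.3,"wx":0,"wy":0,"wz":0},{"hand":1,"dx":0,"dy":0,"dz":-0.6,"wx":0,"wy":0,"wz":0},{"hand":1,"dx":0,"dy":0,"dz":0,"wx":0,"wy":0,"wz":0},{"hand":0,"dx":0,"dy":0,"dz":0,"wx":0,"wy":0,"wz":0},{"hand":-1,"dx":0,"dy":0,"dz":0,"wx":0,"wy":0,"wz":0},{"hand":-1,"dx":0,"dy":0,"dz":0,"wx":0,"wy":0,"wz":0}]'
python3 -m handwheel '[{"hand":-1,"dx":0,"dy":0,"dz":0,"wx":0,"wy":0,"wz":0},{"hand":-1,"dx":0,"dy":0,"dz":0,"wx":0,"wy":0,"wz":0},{"hand":-1,"dx":0,"dy":0,"dz":0,"wx":0,"wy":0,"wz":0},{"hand":-1,"dx":0,"dy":0,"dz":0,"wx":0,"wy":0,"wz":0}]'
```

```text
time_s: 2.85
position: [0.5437, 0.1608, 0.0546]
tcp_rot: [[-0.864, 0.504, 0.002], [0.504, 0.864, 0.0], [-0.002, 0.001, -1.0]]
force: [0.5, 0.5, 0.3]
opening: 0.811
time_s: 3.25
position: [0.543, 0.1607, 0.0536]
tcp_rot: [[-0.864, 0.504, -0.0], [0.504, 0.864, -0.0], [0.0, -0.0, -1.0]]
force: [-0.6, 0.3, -0.4]
opening: 0.448
```

```bash
python3 -m handwheel '[{"hand":-1,"dx":0,"dy":0,"dz":0,"wx":0,"wy":0,"wz":0},{"hand":-1,"dx":0,"dy":0,"dz":0,"wx":0,"wy":0,"wz":0},{"hand":-1,"dx":0,"dy":0,"dz":0,"wx":0,"wy":0,"wz":0},{"hand":-1,"dx":0,"dy":0,"dz":0,"wx":0,"wy":0,"wz":0},{"hand":-1,"dx":0,"dy":0,"dz":0,"wx":0,"wy":0,"wz":0},{"hand":-1,"dx":0,"dy":0,"dz":0,"wx":0,"wy":0,"wz":0}]'
```

```text
time_s: 3.85
position: [0.5428, 0.1606, 0.0534]
tcp_rot: [[-0.864, 0.503, -0.0], [0.503, 0.864, -0.0], [0.0, -0.0, -1.0]]
force: [-0.4, -0.6, 0.2]
opening: 0.161
```

```bash
python3 -m handwheel '[{"hand":-1,"dx":0,"dy":0,"dz":0,"wx":0,"wy":0,"wz":0},{"hand":-1,"dx":0,"dy":0,"dz":0,"wx":0,"wy":0,"wz":0},{"hand":-1,"dx":0,"dy":0,"dz":0.5,"wx":0,"wy":0,"wz":0},{"hand":-1,"dx":0,"dy":0,"dz":1,"wx":0,"wy":0,"wz":0},{"hand":-1,"dx":0,"dy":0,"dz":1.5,"wx":0,"wy":0,"wz":0},{"hand":-1,"dx":0,"dy":0,"dz":2,"wx":0,"wy":0,"wz":0},{"hand":-1,"dx":0,"dy":0,"dz":2,"wx":0,"wy":0,"wz":0},{"hand":-1,"dx":0,"dy":0,"dz":2,"wx":0,"wy":0,"wz":0},{"hand":-1,"dx":0,"dy":0,"dz":1,"wx":0,"wy":0,"wz":0},{"hand":-1,"dx":0,"dy":0,"dz":0.5,"wx":0,"wy":0,"wz":0}]'
python3 -m handwheel '[{"hand":-1,"dx":0,"dy":0,"dz":0,"wx":0,"wy":0,"wz":0},{"hand":-1,"dx":0,"dy":0,"dz":0,"wx":0,"wy":0,"wz":0},{"hand":-1,"dx":0,"dy":0,"dz":0,"wx":0,"wy":0,"wz":0}]'
python3 - <<'E'
from h import *
s=bot.read_state(); print(s['position'],s['opening'],s['force'],s['moment'],s['joint_positions'].round(1))
for n in ("side","wrist"):
    p,d=vision.capture(n); cv2.imwrite(f"pics/{n}3.png",p[:,:,::-1]); np.save(f"pics/{n}3d.npy",d)
    c=vision.get_calibration(n)
    if n=="side":
        cv2.imwrite("pics/side3c.png",cv2.resize(p[90:240,200:400,::-1],None,fx=4,fy=4,interpolation=cv2.INTER_CUBIC))
    m=mask(p,(60,80,15),(90,255,255)); 
    b=max(blobs(m,50),key=lambda b:b[1])[0]; v,u=np.nonzero(b); P=bydepth(c,np.c_[u,v],d[b])
    a=np.array([np.cos(np.radians(-30)),np.sin(np.radians(-30))]); t=(P[:,:2]-s['position'][:2])@a
    print(n)
    for lo in np.arange(-.09,.09,.02):
        k=(t>lo)&(t<lo+.02)
        if k.sum()>5: print(round(lo+.01,3),k.sum(),np.percentile(P[k,2],[5,50,95]).round(4))
E
```

```text
time_s: 4.85
position: [0.5433, 0.1609, 0.1596]
tcp_rot: [[-0.864, 0.504, 0.002], [0.504, 0.864, 0.0], [-0.001, 0.001, -1.0]]
force: [0.1, 0.8, -7.1]
opening: 0.16
time_s: 5.15
position: [0.5422, 0.1607, 0.1574]
tcp_rot: [[-0.864, 0.504, -0.002], [0.504, 0.864, -0.0], [0.002, -0.001, -1.0]]
force: [0.6, 0.1, -6.8]
opening: 0.159
[0.54216593 0.16068079 0.15743931] 0.15881911573977125 [ 0.61275731  0.13874125 -6.80808287] [-0.09479599 -0.12800736 -0.05335323] [  5.2  30.6  94.3  -0.   55.3 -54.6]
side
-0.06 74 [0.0987 0.1212 0.1309]
-0.04 124 [0.0994 0.1203 0.1336]
-0.02 114 [0.1037 0.1228 0.1367]
0.0 99 [0.1074 0.1228 0.138 ]
0.02 127 [0.1099 0.1286 0.1452]
0.04 140 [0.1144 0.1352 0.1486]
0.06 122 [0.1186 0.1395 0.1522]
wrist
-0.06 1281 [0.1276 0.1292 0.1311]
-0.04 2417 [0.1305 0.1325 0.1346]
-0.02 1975 [0.1342 0.1361 0.138 ]
0.0 25 [0.1378 0.1386 0.1396]
```

View pics/side3c.png

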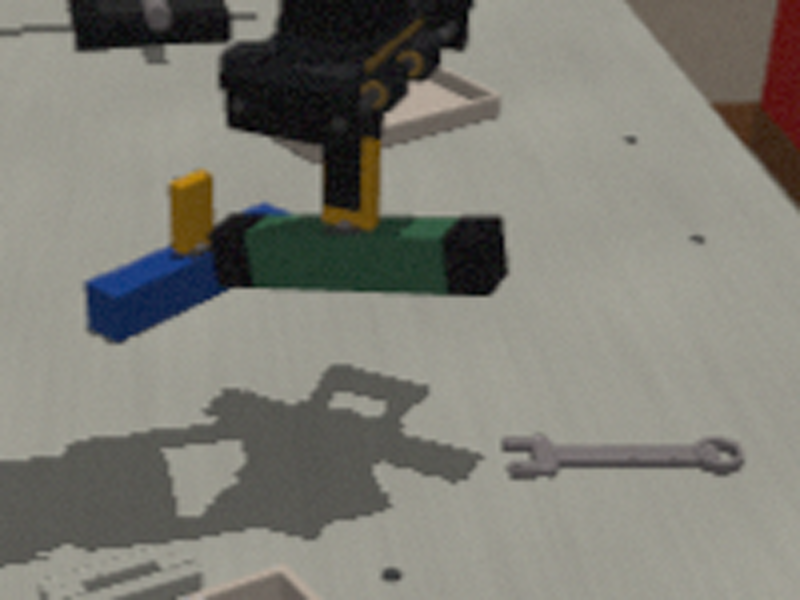

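The bar is held. In the crop the left, nearer end hangs low (left cap at crop (232,250)) and the right cap (475,255) is higher. Both depth readings agree: slope ≈0.18, so the heavy end is the one pointing at yaw 150°. That end must point to yaw ≈-67° (red), so the bar has to turn -216.7°. I'll carry and turn it now.

```bash
python3 -m handwheel '[{"hand":-1,"dx":0,"dy":-0.4,"dz":0.5,"wx":0,"wy":0,"wz":-0.05},{"hand":-1,"dx":0,"dy":-0.8,"dz":0.5,"wx":0,"wy":0,"wz":-0.1},{"hand":-1,"dx":0,"dy":-1.1,"dz":0.5,"wx":0,"wy":0,"wz":-0.13},{"hand":-1,"dx":0,"dy":-1.1,"dz":0.5,"wx":0,"wy":0,"wz":-0.13},{"hand":-1,"dx":0,"dy":-1.1,"dz":0.5,"wx":0,"wy":0,"wz":-0.13},{"hand":-1,"dx":0,"dy":-1.1,"dz":0.5,"wx":0,"wy":0,"wz":-0.13},{"hand":-1,"dx":0,"dy":-1.1,"dz":0.5,"wx":0,"wy":0,"wz":-0.13},{"hand":-1,"dx":0,"dy":-1.1,"dz":0.5,"wx":0,"wy":0,"wz":-0.13},{"hand":-1,"dx":0,"dy":-1.1,"dz":0,"wx":0,"wy":0,"wz":-0.13},{"hand":-1,"dx":0,"dy":-1.1,"dz":0,"wx":0,"wy":0,"wz":-0.13}]'
python3 -m handwheel '[{"hand":-1,"dx":-0.2,"dy":-1.3,"dz":0,"wx":0,"wy":0,"wz":-0.14},{"hand":-1,"dx":-0.2,"dy":-1.3,"dz":0,"wx":0,"wy":0,"wz":-0.14},{"hand":-1,"dx":-0.2,"dy":-1.3,"dz":0,"wx":0,"wy":0,"wz":-0.14},{"hand":-1,"dx":-0.2,"dy":-1.3,"dz":0,"wx":0,"wy":0,"wz":-0.14},{"hand":-1,"dx":-0.2,"dy":-1.3,"dz":0,"wx":0,"wy":0,"wz":-0.14},{"hand":-1,"dx":-0.2,"dy":-1.3,"dz":0,"wx":0,"wy":0,"wz":-0.14},{"hand":-1,"dx":-0.2,"dy":-1.3,"dz":0,"wx":0,"wy":0,"wz":-0.14},{"hand":-1,"dx":-0.2,"dy":-1.3,"dz":0,"wx":0,"wy":0,"wz":-0.14},{"hand":-1,"dx":-0.2,"dy":-1.3,"dz":0,"wx":0,"wy":0,"wz":-0.14},{"hand":-1,"dx":-0.2,"dy":-1.3,"dz":0,"wx":0,"wy":0,"wz":-0.14}]'
python3 -m handwheel '[{"hand":-1,"dx":-0.2,"dy":-1.2,"dz":0,"wx":0,"wy":0,"wz":-0.13},{"hand":-1,"dx":-0.2,"dy":-1.2,"dz":0,"wx":0,"wy":0,"wz":-0.13},{"hand":-1,"dx":-0.2,"dy":-1.2,"dz":0,"wx":0,"wy":0,"wz":-0.13},{"hand":-1,"dx":-0.2,"dy":-1.2,"dz":0,"wx":0,"wy":0,"wz":-0.13},{"hand":-1,"dx":-0.2,"dy":-1.2,"dz":0,"wx":0,"wy":0,"wz":-0.13},{"hand":-1,"dx":-0.2,"dy":-1.2,"dz":0,"wx":0,"wy":0,"wz":-0.13},{"hand":-1,"dx":-0.2,"dy":-1,"dz":0,"wx":0,"wy":0,"wz":-0.13},{"hand":-1,"dx":-0.2,"dy":-0.8,"dz":0,"wx":0,"wy":0,"wz":-0.13},{"hand":-1,"dx":-0.2,"dy":-0.5,"dz":0,"wx":0,"wy":0,"wz":-0.1},{"hand":-1,"dx":-0.1,"dy":-0.2,"dz":0,"wx":0,"wy":0,"wz":-0.05}]'
python3 -m handwheel '[{"hand":-1,"dx":0,"dy":0,"dz":0,"wx":0,"wy":0,"wz":0},{"hand":-1,"dx":0,"dy":0,"dz":0,"wx":0,"wy":0,"wz":0},{"hand":-1,"dx":0,"dy":0,"dz":0,"wx":0,"wy":0,"wz":0}]'
python3 - <<'E'
from h import *
s=bot.read_state(); print(s['position'],s['opening'],s['force'],s['joint_positions'].round(1))
for n in ("side","wrist","top"):
    c=vision.get_calibration(n)
    p,d=vision.capture(n); cv2.imwrite(f"pics/{n}4.png",p[:,:,::-1]); np.savez(f"pics/{n}4.npz",d=d,p=p,**c)
E
```

```text
time_s: 6.25
position: [0.5426, 0.0603, 0.1982]
tcp_rot: [[0.152, 0.988, -0.001], [0.988, -0.152, -0.0], [-0.0, -0.001, -1.0]]
force: [0.3, 0.9, -6.3]
opening: 0.158
time_s: 7.25
position: [0.5222, -0.0695, 0.1979]
tcp_rot: [[1.0, 0.018, -0.002], [0.018, -1.0, 0.001], [-0.002, -0.001, -1.0]]
force: [-0.2, 0.5, -7.3]
opening: 0.157
time_s: 8.25
position: [0.5033, -0.1664, 0.1979]
tcp_rot: [[0.39, -0.921, -0.002], [-0.921, -0.39, 0.001], [-0.002, 0.001, -1.0]]
force: [-0.2, 0.0, -7.0]
opening: 0.16
time_s: 8.55
position: [0.5039, -0.1659, 0.1983]
tcp_rot: [[0.394, -0.919, -0.0], [-0.919, -0.394, 0.001], [-0.001, 0.0, -1.0]]
force: [0.1, -0.6, -5.7]
opening: 0.154
[ 0.50387841 -0.16588682  0.19834864] 0.15429785616868774 [ 0.1235352  -0.59867885 -5.66444187] [-30.3  24.8  97.1   0.   58.1 126.5]
```

View pics/wrist4.png

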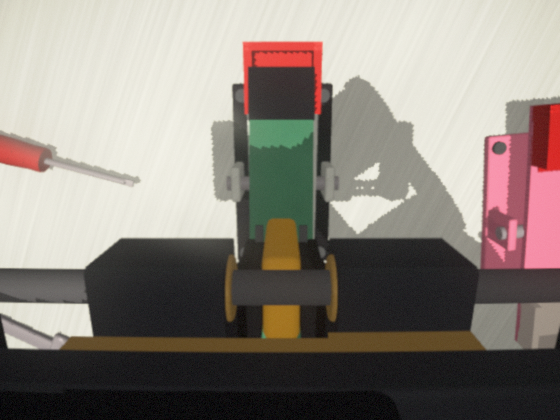

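View pics/side4.png

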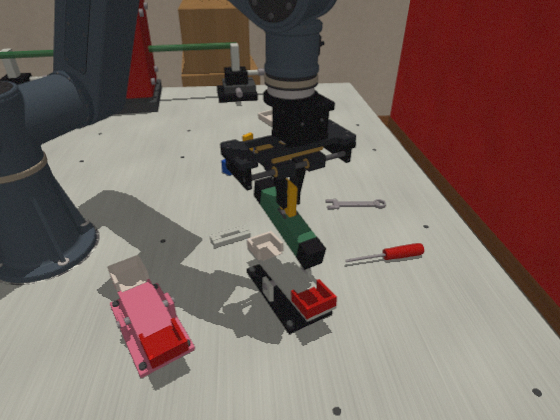

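View pics/top4.png

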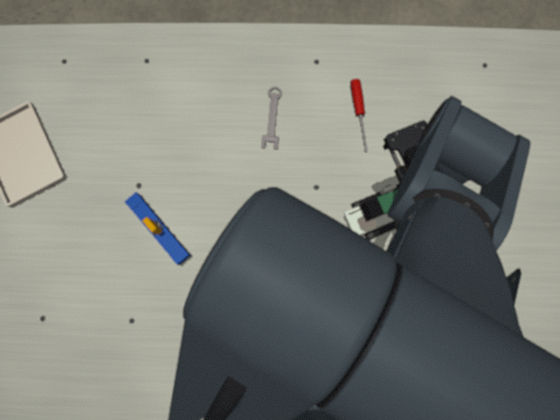

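The wrist view shows the heavy end over the red end: bar cap at (281,90), red wall from (245,45) to (322,110), and the tray looks nearly aligned. Next I'll measure the offsets.

```bash
python3 - <<'E'
from h import *
z=np.load("pics/wrist4.npz"); c={k:(z[k].item() if z[k].ndim==0 else z[k]) for k in z.files if k not in('d','p')}; p=z['p']; d=z['d']
s=bot.read_state(); o=s['position']; ax=s['tcp_rot'][:2,0]; lat=np.array([-ax[1],ax[0]])
print("tool x yaw",np.degrees(np.arctan2(ax[1],ax[0])))
def tl(P): return np.c_[(P[:,:2]-o[:2])@ax,(P[:,:2]-o[:2])@lat,P[:,2]]
red=mask(p,(0,150,80),(6,255,255))|mask(p,(172,150,80),(180,255,255))
b=[b for b in blobs(red,200) if 230<b[2][0]<340][0][0]
v,u=np.nonzero(b); T=tl(bydepth(c,np.c_[u,v],d[b])); T=T[T[:,0]<.2]
print("red n",len(T),"t",np.percentile(T[:,0],[1,50,99]).round(4),"z",np.percentile(T[:,2],[2,50,98]).round(4))
for lo in np.arange(.05,.13,.008):
    k=(T[:,0]>lo)&(T[:,0]<lo+.008)
    if k.sum()>8: print(" t",round(lo+.004,3),k.sum(),"lat",np.percentile(T[k,1],[0,2,98,100]).round(4),"mid",T[k,1][[0]].size and round((np.percentile(T[k,1],1)+np.percentile(T[k,1],99))/2,4),"z",np.percentile(T[k,2],[5,50,95]).round(3))
g=mask(p,(60,80,15),(90,255,255)); b=max(blobs(g,50),key=lambda b:b[1])[0]; v,u=np.nonzero(b); G=tl(bydepth(c,np.c_[u,v],d[b]))
for lo in np.arange(.0,.1,.01):
    k=(G[:,0]>lo)&(G[:,0]<lo+.01)
    if k.sum()>8: print("bar t",round(lo+.005,3),k.sum(),"lat",np.percentile(G[k,1],[1,99]).round(4),"mid",round(np.percentile(G[k,1],[1,99]).mean(),4),"z",np.median(G[k,2]).round(4))
# base: black plates, pin lugs: all points within z ranges
vv,uu=np.mgrid[0:240,200:370]; vv=vv.ravel();uu=uu.ravel(); T=tl(bydepth(c,np.c_[uu,vv],d[vv,uu]))
for lo in np.arange(.0,.13,.01):
    k=(T[:,0]>lo)&(T[:,0]<lo+.01)&(T[:,2]>.006)&(T[:,2]<.09)&(abs(T[:,1])<.07)
    if k.sum()>8: print("struct t",round(lo+.005,3),k.sum(),"lat",np.percentile(T[k,1],[1,99]).round(4),"mid",round(np.percentile(T[k,1],[1,99]).mean(),4))
# cap end
k=(T[:,2]>.11)&(T[:,2]<.16)&(abs(T[:,1])<.025); print("bar far end t",np.percentile(T[k,0],[95,99,100]))
E
```

```text
tool x yaw -66.78076967762917
red n 2324 t [0.0656 0.1045 0.1123] z [0.0569 0.0751 0.0795]
 t 0.062 30 lat [-0.0358 -0.0358  0.0269  0.0269] mid -0.0045 z [0.01  0.074 0.075]
 t 0.07 123 lat [-0.0358 -0.0357  0.0335  0.0337] mid -0.0011 z [0.01  0.074 0.361]
 t 0.078 114 lat [-0.0283 -0.0282  0.0265  0.0329] mid -0.0007 z [0.074 0.075 0.077]
 t 0.086 118 lat [-0.0354 -0.0353  0.0308  0.0329] mid -0.0012 z [0.014 0.076 0.163]
 t 0.094 122 lat [-0.0278 -0.0277  0.0261  0.0267] mid -0.0007 z [0.076 0.077 0.078]
 t 0.102 826 lat [-0.028  -0.0268  0.0258  0.0266] mid -0.0005 z [0.057 0.059 0.078]
 t 0.11 991 lat [-0.0281 -0.0265  0.025   0.0264] mid -0.0007 z [0.058 0.078 0.079]
bar t 0.005 49 lat [-0.015   0.0037] mid -0.0056 z 0.1796
bar t 0.015 893 lat [-0.0148  0.0149] mid 0.0 z 0.1776
bar t 0.025 1198 lat [-0.0148  0.0153] mid 0.0002 z 0.1759
bar t 0.035 1219 lat [-0.0147  0.0148] mid 0.0 z 0.174
bar t 0.045 1167 lat [-0.0147  0.0147] mid 0.0 z 0.172
bar t 0.055 1284 lat [-0.0147  0.0152] mid 0.0002 z 0.17
bar t 0.065 267 lat [-0.0151  0.0148] mid -0.0001 z 0.1688
struct t 0.005 629 
[... 605 characters left out ...]
 mid -0.0008Traceback (most recent call last):
  File "<stdin>", line 23, in <module>
    return _quantile_unchecked(
        a, q, axis, out, overwrite_input, method, keepdims, weights)
    return _ureduce(a,
                    func=_quantile_ureduce_func,
    ...<5 lines>...
                    overwrite_input=overwrite_input,
                    method=method)
    r = func(a, **kwargs)
    result = _quantile(arr,
                       quantiles=q,
    ...<2 lines>...
                       out=out,
                       weights=wgt)
    slices_having_nans = np.isnan(arr[-1, ...])
                                  ~~~^^^^^^^^^
IndexError: index -1 is out of bounds for axis 0 with size 0
```

The bar is aligned to within 1 mm laterally and about 0.3° in yaw. I'll shift it 5 mm towards the red end to allow for the tilt, then lower it: contact is expected near TCP z≈0.124 and flat at ≈0.101.

```bash
python3 -m handwheel '[{"hand":-1,"dx":0.1,"dy":-0.25,"dz":-1,"wx":0,"wy":0,"wz":0},{"hand":-1,"dx":0.1,"dy":-0.25,"dz":-1.5,"wx":0,"wy":0,"wz":0},{"hand":-1,"dx":0,"dy":0,"dz":-1.5,"wx":0,"wy":0,"wz":0},{"hand":-1,"dx":0,"dy":0,"dz":-1.5,"wx":0,"wy":0,"wz":0},{"hand":-1,"dx":0,"dy":0,"dz":-1,"wx":0,"wy":0,"wz":0},{"hand":-1,"dx":0,"dy":0,"dz":-0.5,"wx":0,"wy":0,"wz":0},{"hand":-1,"dx":0,"dy":0,"dz":-0.3,"wx":0,"wy":0,"wz":0},{"hand":-1,"dx":0,"dy":0,"dz":-0.3,"wx":0,"wy":0,"wz":0},{"hand":-1,"dx":0,"dy":0,"dz":-0.3,"wx":0,"wy":0,"wz":0},{"hand":-1,"dx":0,"dy":0,"dz":-0.3,"wx":0,"wy":0,"wz":0}]'
python3 -m handwheel '[{"hand":-1,"dx":0,"dy":0,"dz":-0.3,"wx":0,"wy":0,"wz":0},{"hand":-1,"dx":0,"dy":0,"dz":-0.3,"wx":0,"wy":0,"wz":0},{"hand":-1,"dx":0,"dy":0,"dz":-0.2,"wx":0,"wy":0,"wz":0},{"hand":-1,"dx":0,"dy":0,"dz":-0.2,"wx":0,"wy":0,"wz":0},{"hand":-1,"dx":0,"dy":0,"dz":0,"wx":0,"wy":0,"wz":0}]'
python3 - <<'E'
from h import *
s=bot.read_state(); print(s['position'],s['opening'],s['force'])
for n in ("side","wrist"):
    p,d=vision.capture(n); cv2.imwrite(f"pics/{n}5.png",p[:,:,::-1])
    if n=="side": cv2.imwrite("pics/side5c.png",cv2.resize(p[190:340,210:370,::-1],None,fx=4,fy=4,interpolation=cv2.INTER_CUBIC))
E
```

```text
time_s: 9.7
position: [0.5065, -0.1715, 0.1169]
tcp_rot: [[0.394, -0.919, 0.001], [-0.919, -0.394, -0.001], [0.001, -0.001, -1.0]]
force: [-0.5, 0.5, -6.8]
opening: 0.161
time_s: 10.2
position: [0.506, -0.1713, 0.1064]
tcp_rot: [[0.394, -0.919, 0.0], [-0.919, -0.394, -0.0], [0.0, 0.0, -1.0]]
force: [-0.9, 0.1, -6.6]
opening: 0.158
[ 0.50604137 -0.17125071  0.10641355] 0.15811733322362279 [-0.88732307  0.11339277 -6.63068122]
```

View pics/side5c.png

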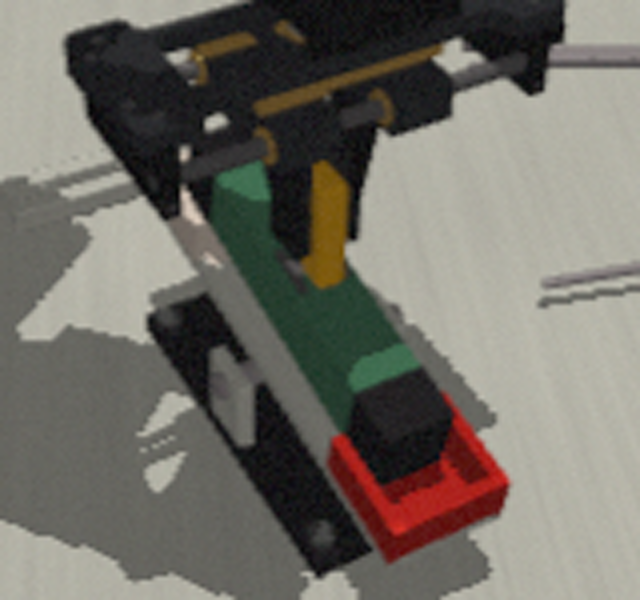

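View pics/wrist5.png

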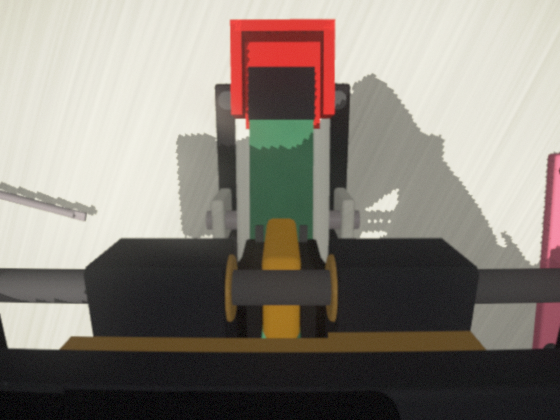

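The bar is inside the walls: the wrist view has the cap at (281,92) with margin inside the red walls at columns 245–322. It is still hanging, with force -6.6 N, so I'll keep lowering slowly.

```bash
python3 -m handwheel '[{"hand":-1,"dx":0,"dy":0,"dz":-0.2,"wx":0,"wy":0,"wz":0},{"hand":-1,"dx":0,"dy":0,"dz":-0.1,"wx":0,"wy":0,"wz":0},{"hand":-1,"dx":0,"dy":0,"dz":-0.1,"wx":0,"wy":0,"wz":0},{"hand":-1,"dx":0,"dy":0,"dz":0,"wx":0,"wy":0,"wz":0}]'
python3 -m handwheel '[{"hand":-1,"dx":0,"dy":0,"dz":-0.1,"wx":0,"wy":0,"wz":0},{"hand":-1,"dx":0,"dy":0,"dz":0,"wx":0,"wy":0,"wz":0},{"hand":-1,"dx":0,"dy":0,"dz":0,"wx":0,"wy":0,"wz":0}]'
```

```text
time_s: 10.7
position: [0.506, -0.1712, 0.1025]
tcp_rot: [[0.394, -0.919, 0.0], [-0.919, -0.394, 0.0], [0.0, -0.0, -1.0]]
force: [-0.4, 1.3, -4.0]
opening: 0.154
time_s: 11.0
position: [0.5061, -0.1713, 0.1019]
tcp_rot: [[0.394, -0.919, 0.0], [-0.919, -0.394, -0.0], [0.0, -0.0, -1.0]]
force: [-1.6, 1.2, -1.1]
opening: 0.165
```

```bash
python3 -m handwheel '[{"hand":-1,"dx":0,"dy":0,"dz":-0.05,"wx":0,"wy":0,"wz":0},{"hand":-1,"dx":0,"dy":0,"dz":0,"wx":0,"wy":0,"wz":0},{"hand":-1,"dx":0,"dy":0,"dz":0,"wx":0,"wy":0,"wz":0}]'
python3 - <<'E'
from h import *
s=bot.read_state(); o=s['position']; ax=s['tcp_rot'][:2,0]; lat=np.array([-ax[1],ax[0]])
for n in ("side","wrist"):
    c=vision.get_calibration(n); p,d=vision.capture(n); cv2.imwrite(f"pics/{n}6.png",p[:,:,::-1])
    if n=="side": cv2.imwrite("pics/side6c.png",cv2.resize(p[190:340,210:370,::-1],None,fx=4,fy=4,interpolation=cv2.INTER_CUBIC)); continue
    def tl(P): return np.c_[(P[:,:2]-o[:2])@ax,(P[:,:2]-o[:2])@lat,P[:,2]]
    vv,uu=np.mgrid[0:235,200:370]; vv=vv.ravel();uu=uu.ravel(); T=tl(bydepth(c,np.c_[uu,vv],d[vv,uu]))
    k=(abs(T[:,1])<.012)&(T[:,2]>.06)&(T[:,0]>.015)&(T[:,0]<.085); print("bar slope/top",np.polyfit(T[k,0],T[k,2],1))
    k=(abs(T[:,1])>.0175)&(abs(T[:,1])<.024)&(T[:,2]>.025)&(T[:,0]>.01)&(T[:,0]<.05)&(T[:,2]<.06); print("tray slope/floor",k.sum(),np.polyfit(T[k,0],T[k,2],1))
E
```

```text
time_s: 11.3
position: [0.5062, -0.1713, 0.1019]
tcp_rot: [[0.394, -0.919, 0.001], [-0.919, -0.394, -0.0], [0.001, -0.0, -1.0]]
force: [-2.0, 1.0, 5.4]
opening: 0.158
bar slope/top [-0.05311974  0.08517342]
tray slope/floor 1158 [-0.14246573  0.04812719]
```

View pics/side6c.png

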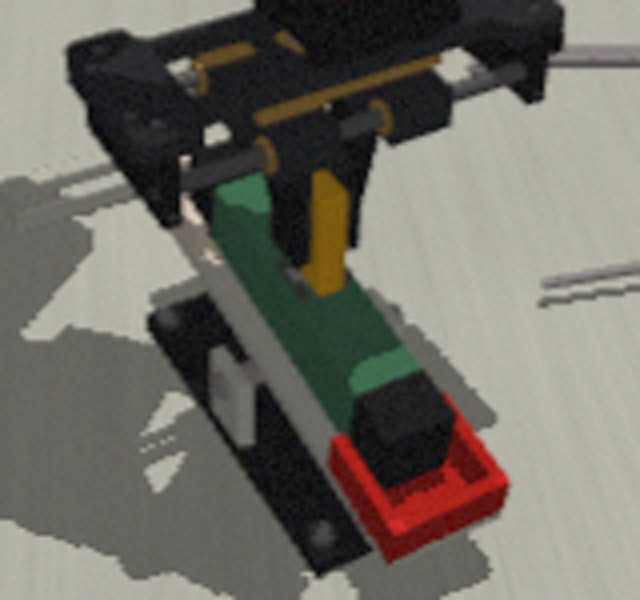

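The bar is supported: force is now +5 N upward, and the tray is on its red-down stop at 0.142. I'm releasing.

```bash
python3 -m handwheel '[{"hand":-0.5,"dx":0,"dy":0,"dz":0,"wx":0,"wy":0,"wz":0},{"hand":-0.3,"dx":0,"dy":0,"dz":0,"wx":0,"wy":0,"wz":0},{"hand":0,"dx":0,"dy":0,"dz":0,"wx":0,"wy":0,"wz":0},{"hand":0.3,"dx":0,"dy":0,"dz":0,"wx":0,"wy":0,"wz":0},{"hand":0.6,"dx":0,"dy":0,"dz":0,"wx":0,"wy":0,"wz":0},{"hand":0.6,"dx":0,"dy":0,"dz":0,"wx":0,"wy":0,"wz":0}]'
python3 - <<'E'
from h import *
s=bot.read_state(); o=s['position']; ax=s['tcp_rot'][:2,0]; lat=np.array([-ax[1],ax[0]])
print(s['opening'],s['force'])
c=vision.get_calibration("wrist"); p,d=vision.capture("wrist"); cv2.imwrite("pics/wrist7.png",p[:,:,::-1])
g=max(blobs(mask(p,(60,80,15),(90,255,255)),50),key=lambda b:b[1])[0]; v,u=np.nonzero(g); P=bydepth(c,np.c_[u,v],d[g]); t=(P[:,:2]-o[:2])@ax; w=(P[:,:2]-o[:2])@lat
k=(abs(w)<.012)&(t>.01)&(abs(P[:,2]-.08)<.03); print("bar slope",np.polyfit(t[k],P[k,2],1))
E
```

```text
time_s: 12.0
position: [0.506, -0.1713, 0.101]
tcp_rot: [[0.394, -0.919, 0.0], [-0.919, -0.394, -0.0], [0.0, -0.0, -1.0]]
force: [-0.4, -0.3, -0.1]
opening: 0.621
0.6207530833381013 [-0.37143648 -0.33979487 -0.12079267]
bar slope [-0.14096236  0.08441338]
```

View pics/wrist7.png

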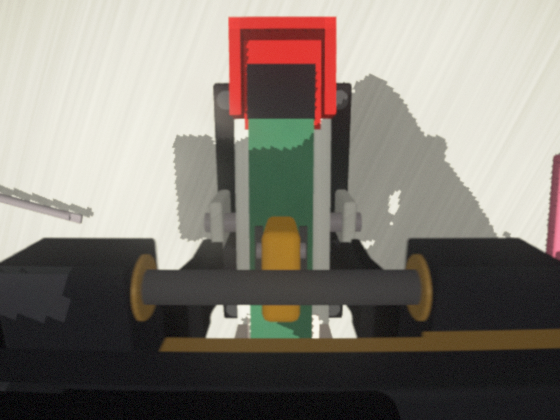

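The bar lies flat at slope 0.141, equal to the tray's, and the lug at (281,268) is free with fingers clear on both sides. I'm retreating straight up, then away.

```bash
python3 -m handwheel '[{"hand":0.8,"dx":0,"dy":0,"dz":0.5,"wx":0,"wy":0,"wz":0},{"hand":0.8,"dx":0,"dy":0,"dz":1.5,"wx":0,"wy":0,"wz":0},{"hand":0.8,"dx":0,"dy":0,"dz":2.5,"wx":0,"wy":0,"wz":0},{"hand":0.8,"dx":0,"dy":0,"dz":3,"wx":0,"wy":0,"wz":0},{"hand":0.8,"dx":0,"dy":0,"dz":3,"wx":0,"wy":0,"wz":0},{"hand":0.8,"dx":0,"dy":2,"dz":2,"wx":0,"wy":0,"wz":0},{"hand":0.8,"dx":0,"dy":3.5,"dz":0,"wx":0,"wy":0,"wz":0},{"hand":0.8,"dx":0,"dy":4,"dz":0,"wx":0,"wy":0,"wz":0},{"hand":0.8,"dx":0,"dy":4,"dz":0,"wx":0,"wy":0,"wz":0},{"hand":0.8,"dx":0,"dy":4,"dz":0,"wx":0,"wy":0,"wz":0}]'
python3 -m handwheel '[{"hand":0.8,"dx":0,"dy":4,"dz":0,"wx":0,"wy":0,"wz":0},{"hand":0.8,"dx":0,"dy":4,"dz":0,"wx":0,"wy":0,"wz":0},{"hand":0.8,"dx":0,"dy":4,"dz":0,"wx":0,"wy":0,"wz":0},{"hand":0.8,"dx":0,"dy":4,"dz":0,"wx":0,"wy":0,"wz":0},{"hand":0.8,"dx":0,"dy":4,"dz":0,"wx":0,"wy":0,"wz":0},{"hand":0.8,"dx":0,"dy":3,"dz":0,"wx":0,"wy":0,"wz":0},{"hand":0.8,"dx":0,"dy":1,"dz":0,"wx":0,"wy":0,"wz":0},{"hand":0.8,"dx":0,"dy":0,"dz":0,"wx":0,"wy":0,"wz":0},{"hand":0.8,"dx":0,"dy":0,"dz":0,"wx":0,"wy":0,"wz":0}]'
python3 - <<'E'
from h import *
for n in ("side","top"):
    c=vision.get_calibration(n); p,d=vision.capture(n); cv2.imwrite(f"pics/{n}8.png",p[:,:,::-1])
    x=p[190:340,210:370] if n=="side" else p[150:260,330:480]
    cv2.imwrite(f"pics/{n}8c.png",cv2.resize(x[:,:,::-1],None,fx=4,fy=4,interpolation=cv2.INTER_CUBIC))
    if n=="top":
        ax=np.array([.394,-.919]); lat=np.array([.919,.394]); o=np.array([.504,-.166])
        g=[b for b in blobs(mask(p,(60,80,15),(90,255,255)),50) if b[2][0]>330][0][0]; v,u=np.nonzero(g); P=bydepth(c,np.c_[u,v],d[g]); t=(P[:,:2]-o)@ax; w=(P[:,:2]-o)@lat
        k=(abs(w)<.012)&(abs(P[:,2]-.08)<.03); print("bar slope",np.polyfit(t[k],P[k,2],1), "green t",np.percentile(t[k],[1,99]),"w",np.percentile(w,[1,99]))
E
```

```text
time_s: 13.05
position: [0.5058, 0.0052, 0.2266]
tcp_rot: [[0.393, -0.92, 0.001], [-0.92, -0.393, -0.0], [0.0, -0.001, -1.0]]
force: [0.7, -0.1, 0.4]
opening: 0.899
time_s: 13.95
position: [0.5097, 0.2167, 0.2247]
tcp_rot: [[0.429, -0.903, -0.006], [-0.903, -0.429, 0.041], [-0.04, -0.012, -0.999]]
force: [0.1, 0.6, -0.0]
opening: 0.896
bar slope [-0.14004602  0.08384851] green t [-0.06039541  0.0706838 ] w [-0.01581525  0.01337434]
```

View pics/side8c.png

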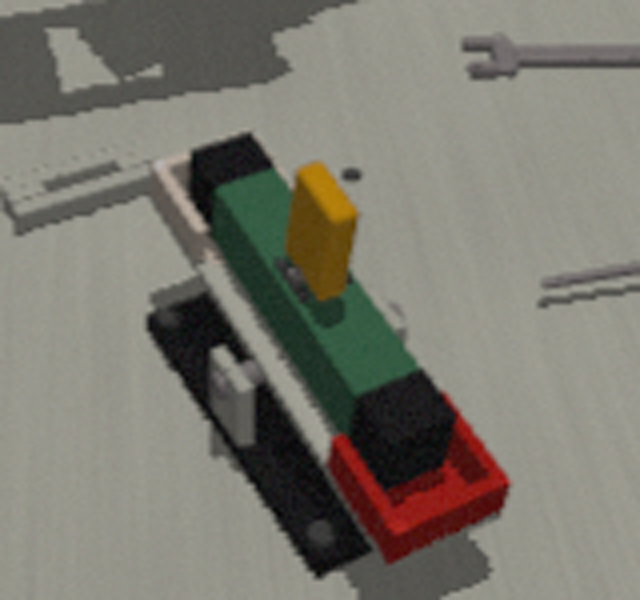

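View pics/top8.png

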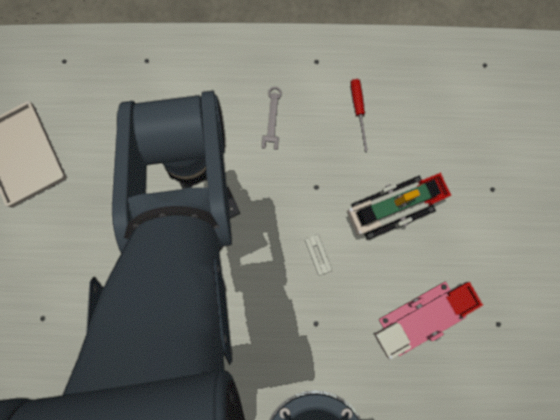

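View pics/top8c.png

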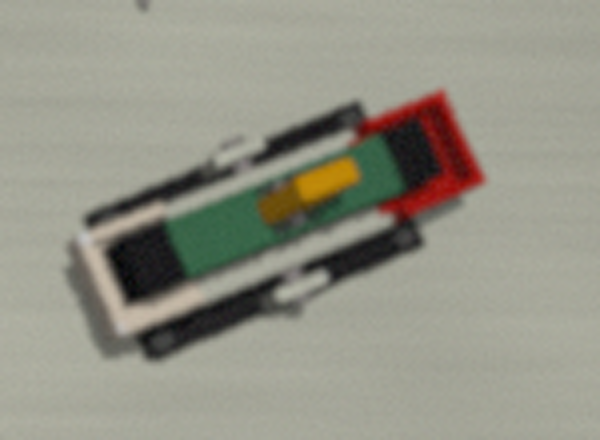

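Side and top views show the bar flat between both end walls with the red end down. The wrench (272,118), screwdriver (358,110) and clamp (318,255) are where they started. Before handing in I'll check the joints, because the tool tilted slightly near the end of the retreat.

```bash
python3 - <<'E'
from rig import bot
s=bot.read_state(); print(s['joint_positions'].round(1),s['qvel'].round(1),s['time_s'])
E
```

```text
[ 10.1  24.4  92.7   2.7  62.9 163.5] [ 0.  -0.1 -0.1  0.2 -0.  -0.1] 14.05
```

Joint 6 sits at 163.5°, just inside its 163.58° limit, so I'll back it off first.

```bash
python3 -m handwheel '[{"hand":0.8,"dx":0,"dy":-0.5,"dz":0,"wx":0,"wy":0,"wz":0.1},{"hand":0.8,"dx":0,"dy":-0.5,"dz":0,"wx":0,"wy":0,"wz":0.1},{"hand":0.8,"dx":0,"dy":0,"dz":0,"wx":0,"wy":0,"wz":0},{"hand":0.8,"dx":0,"dy":0,"dz":0,"wx":0,"wy":0,"wz":0}]'
python3 - <<'E'
from rig import bot,hand_in
s=bot.read_state(); print(s['joint_positions'].round(1),s['qvel'].round(1),s['time_s'])
print(hand_in())
E
```

```text
time_s: 14.45
position: [0.5098, 0.2072, 0.2248]
tcp_rot: [[0.598, -0.802, -0.014], [-0.801, -0.598, 0.04], [-0.04, -0.013, -0.999]]
force: [-0.1, 1.4, -1.3]
opening: 0.9
[  9.1  24.3  92.8   2.7  63.3 151.2] [ 0.4  0.  -0.1 -0.   0.  -0.1] 14.45
the job is handed in; nothing more can be done
None
```

The green bar is in the cradle with its heavy end at the red end, and the job was handed in at 14.45 s of the 48 s.

- **Finding the heavy end:** I lifted the bar by the yellow lug. The end pointing at yaw 150° hung low, at about 0.18 rad.
- **Placing it:** I turned the bar about 217° so that end faced red and lowered it until the tray carried it. I then let go and moved the arm clear.
- **Last checks:** The bar's slope is 0.140 rad, and the tray measured 0.142 rad with its red end on the stop, so the bar lies flat. It sits inside both end walls. In the top view the wrench, screwdriver and clamp look unmoved.

**What went wrong along the way:**
- My first move commands were refused for missing fields, and nothing moved.
- One slope reading, taken just before release, came out at 0.053 rad and disagreed with the others. Later readings on the green surface gave 0.141 and 0.140 rad.
- During the retreat, joint 6 came up to its range limit (163.5° of 163.58°), which tilted the tool slightly. I backed it off to 151° before handing in.

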